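Feed the waiting ferrule into the lane that holds its own size

TASK

A white brush ferrule waits on the flat deck at the head of the small three-lane feed rack. Slide it along the deck, without lifting it off, to the lane whose ferrule is of the same size, and send it over the edge so that it slides down and comes to lie flat against that one. Leave the other ferrules in their lanes and do not disturb the things lying round the rack.

Things in the scene. Friction and masses are not known exactly. Their poses are not given: they have to be found in the camera images.
- rack: Wooden feed rack fixed to the table, 272 mm wide, turned by up to about 10 degrees. Origin at table height under the middle of the brow, the edge where the flat deck meets the sloped lanes. x points from the deck down the lanes, y to the left across them, z up. Three lanes, centre lines at y = -88, 0, +88 mm, fall at 22 degrees for 162 mm along the slope to a stop.
- deck (a point): Point on the deck's top, 65 mm before the brow, mid-width. The flat plank deck (worn smooth, friction about 0.3) runs from rack x = -160 mm to 0, its top at z = 85 mm, open from side to side; a lip 6 mm high along the near edge, cheeks 17 mm high at the ends (inner faces at y = +-128 mm). Same axes as the rack.
- mouth_right (a point): Middle of the right lane's mouth, on the brow at deck height (rack x = 0, y = -88 mm, z = 85 mm). Each lane is 80 mm wide inside, between walls 8 mm thick and 22 mm high over the lane floor.
- mouth_middle (a point): Middle of the middle lane's mouth, on the brow (rack y = 0). The two inner walls begin with rounded noses 9 mm beyond the brow, which stand 17 mm above the deck's level.
- mouth_left (a point): Middle of the left lane's mouth, on the brow (rack y = +88 mm). Lanes are waxed and slippery (friction about 0.17): a ferrule whose centre has been pushed about 20 mm beyond the brow tips over it and slides down by itself.
- waiting_center (a point): Centre (half-way up) of the waiting ferrule, a loose thin-walled white plastic ring lying flat on the deck: 68 mm outside diameter, 64 mm inside, 26 mm high, open at top and bottom, about 15 to 20 g. Axis z is the ring's axis.
- stock_low_center (a point): Centre (half-way up) of the ferrule of the same size as the waiting one (68 mm across, 26 mm high), lying flat at the stop of one of the three lanes, any of them. Axis z is the ring's axis.
- stock_tall_center (a point): Centre (half-way up) of a taller white ferrule (68 mm across, 40 mm high) lying at the stop of another lane.
- stock_small_center (a point): Centre (half-way up) of a smaller white ferrule (60 mm across, 18 mm high) lying at the stop of the remaining lane.
- tar_pot: Small dark iron pot on the table left of the rack, 72 mm across, 40 mm high; origin at the centre of its underside. To be left alone.
- whetstone: Grey whetstone lying on the table left of the rack, 109 x 67 x 18 mm; origin at the centre of its underside. To be left alone.
- wax: Lump of orange wax on the table left of the rack, 32 x 42 x 27 mm; origin at the centre of its underside. To be left alone.
- brush: Round bristle brush head standing on the table left of the rack, 74 mm across, 74 mm high; origin at the centre of its underside. To be left alone.

How it is judged:
By the outcome, as a careful person would: the job done as asked, in the order asked, and still so for the second after the job is handed in, with the robot touching nothing.
It also fails if it takes over 35 s, if anything falls off the work surface, if the arm or the gripper's body presses on something with over 40 N, if the wrist force passes 120 N, or if a joint passes its speed limit or range.

ROBOT

A 6-joint arm with a two-finger parallel gripper is mounted at the origin on the work surface; the furniture and walls round the work are solid. World frame = base frame: x ahead of the robot, y to its left, z up, the work surface at z = 0. Lengths are in m, angles in rad, forces in N, time in s.
With the tool pointing down it reaches from about 0.25 to 0.8 m from the base axis. Payload 3.9 kg.
Tool frame: the origin (TCP) lies midway between the tips of the shut fingers; the grasp point (between the pads) lies 19 mm behind it; z points along the fingers, y is the line along which they close (so a half turn about z gives the same grasp; the last joint's range is limited). The gripper opens to 85 mm and grips with 20 to 120 N. Pads are 22 mm wide; open, the fingers measure 114 mm over their backs; the gripper's body (76 mm by 85 mm) begins 54 mm behind the grasp point. The pads swing forward as they close: fully open they stand 13 mm farther back than shut.
Start: joints at [-1.116, 0.26, -0.138, 1.173, 0, 1.571], TCP at [0.231, -0.472, 0.193] pointing down, gripper open.
Joint ranges: [-2.78, 2.78], [-0.83, 1.72], [-1.28, 1.37], [-1.9, 2.12], [-1.57, 1.48], [-3.14, 3.14]. Speed limits (rad/s): [2.57, 2.57, 3.14, 3.14, 3.14, 3.14].

INTERFACE

Orientations are given as [roll, pitch, yaw] about the fixed x, y, z axes, in that order (R = Rz(yaw) Ry(pitch) Rx(roll)).
In Python, from bench import move_ptp, line_to, move_j, command_gripper, dwell, solve_ik, read_state, grab_frame, IKError, sign_off gives the robot as it stands. Calls block until the motion is done:
- move_ptp(position, orientation): joint-space move of the TCP to a pose.
- line_to(position, rotation=None, rate=0.15, max_force=None): straight line of the TCP; rotation=None keeps the orientation; rate is the mean speed in m/s. With max_force (N) it stops when the force on the tool has changed by that much, and returns True; else False.
- move_j(angles): joint-space move.
- command_gripper(opening, effort=None): opening from 0.0 (shut) to 1.0 (fully open); effort is the grip in N (None keeps the last); returns when the fingers have stopped.
- dwell(seconds).
- solve_ik(position, orientation): joint angles nearest the present ones, or None.
- read_state(): the state.
- grab_frame(name): name is "scene" or "side" or "wrist"; returns a dict with "pixels" (420x560x3 uint8, red, green, blue), "fx", "fy", "cx", "cy" (pixels), "k1" (the pictures are not rectified: a ray, as slopes to the right and down, at radius r is drawn at 1 + k1 r^2 times it, then the intrinsics apply), "R" (3x3) and "t" (3): a world point X has camera coordinates R X + t. Camera axes: x right, y down, z forward; pixel columns grow to the right and rows downward; lengths in m; the calibration is good to about 2 mm. A picture is of the moment at which its call begins. There is no depth.
A pose or a line that the arm cannot do raises IKError and nothing moves.
- sign_off(): hands the job in; it is judged then, once.
The state is a dict: "t": time; "joints": joint angles; "qd": joint speeds; "effort": joint torques, N m; "tcp_pos": TCP position; "tcp_rot": TCP orientation; "ft_force": force on the tool from outside, world axes, zero at the start; "moment": the same for the moment, N m; "gripper_width": opening from 0.0 (shut) to 1.0 (fully open); "grasp_force": force on a finger pad.
Only numpy, scipy, OpenCV 4.12 (cv2) and the standard library are available. Lean on these libraries where they do the work, as an engineer would, in place of code of your own. Each camera call takes 0.05 s, during which the arm holds its last target. There are 200 camera calls.

## Working session

There is one attempt and no reset: what is moved stays moved. The work goes in short steps, each a Python script; the robot and the scene stay as the last script left them, time stands still between calls to the robot, and variables do not carry over. Pictures are saved under pics/ and viewed, at most 10 in all, crops included, and the job is handed in when it is done.

```bash
mkdir -p pics && cat > h.py <<'E'
import numpy as np, cv2, pickle
from bench import *
def snap(name,fn):
    f=grab_frame(name); cv2.imwrite(f'pics/{fn}.png',f['pixels'][:,:,::-1]); pickle.dump(f,open(f'pics/{fn}.pkl','wb')); return f
def proj(f,X):
    c=np.atleast_2d(X)@np.array(f['R']).T+np.array(f['t']); s=c[:,:2]/c[:,2:]
    s=s*(1+f['k1']*(s**2).sum(1,keepdims=True)); return s*[f['fx'],f['fy']]+[f['cx'],f['cy']]
def onplane(f,uv,z):
    d=(np.array(uv,float)-[f['cx'],f['cy']])/[f['fx'],f['fy']]; s=d.copy()
    for _ in range(30): s=d/(1+f['k1']*(s@s))
    R=np.array(f['R']); r=R.T@np.array([*s,1]); o=-R.T@np.array(f['t'])
    return o+r*(z-o[2])/r[2]
E
python3 - <<'E'
from h import *
a=snap('scene','s0');b=snap('side','d0')
for f in(a,b): print(f['fx'],f['k1'],-np.array(f['R']).T@f['t'])
print(read_state()['t'])
E
```

```text
526.7781410676089 -0.0179658801712222 [-0.49345662  0.72203785  1.01291079]
534.4195228173819 -0.014086853774011041 [0.03827952 1.37782767 0.6013    ]
0.1
```

View pics/s0.png

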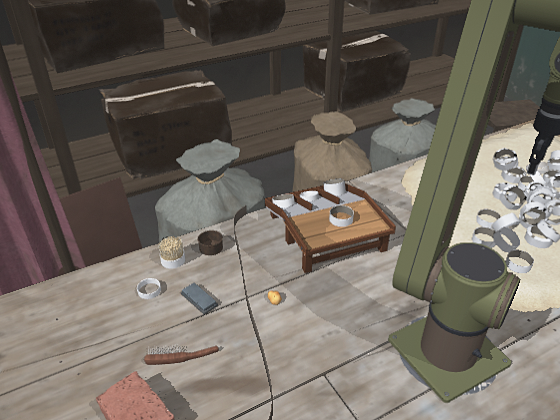

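View pics/d0.png

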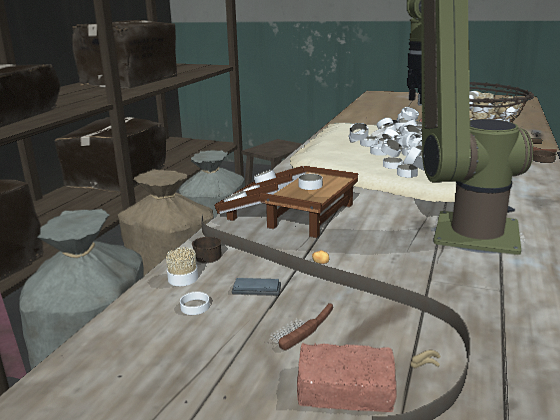

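The rack is at about scene (330,220), with the waiting ring at (342,215). The deck's near edge faces the robot. I'll enlarge both views.

```bash
python3 - <<'E'
import cv2
a=cv2.imread('pics/s0.png')[170:280,255:405]; cv2.imwrite('pics/s0c.png',cv2.resize(a,None,fx=5.3,fy=5.3,interpolation=2))
a=cv2.imread('pics/d0.png')[155:245,210:365]; cv2.imwrite('pics/d0c.png',cv2.resize(a,None,fx=5,fy=5,interpolation=2))
E
```

```text
(no output)
```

View pics/s0c.png

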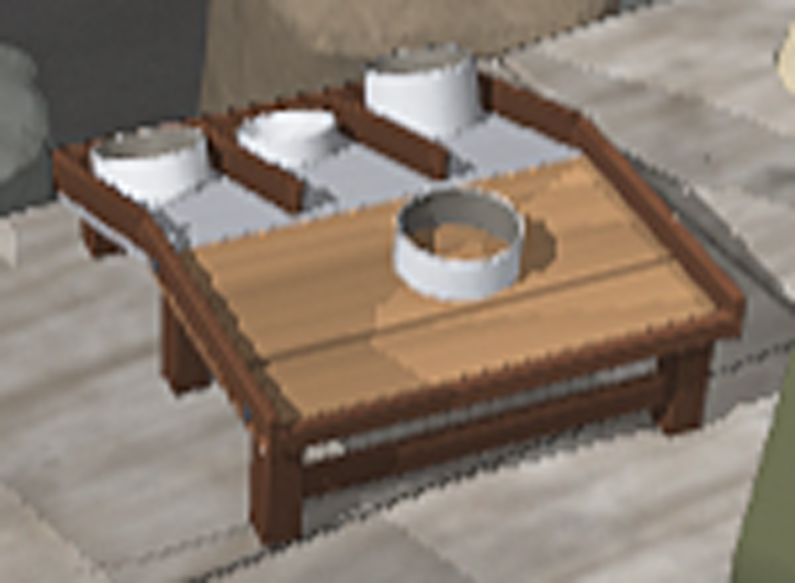

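View pics/d0c.png

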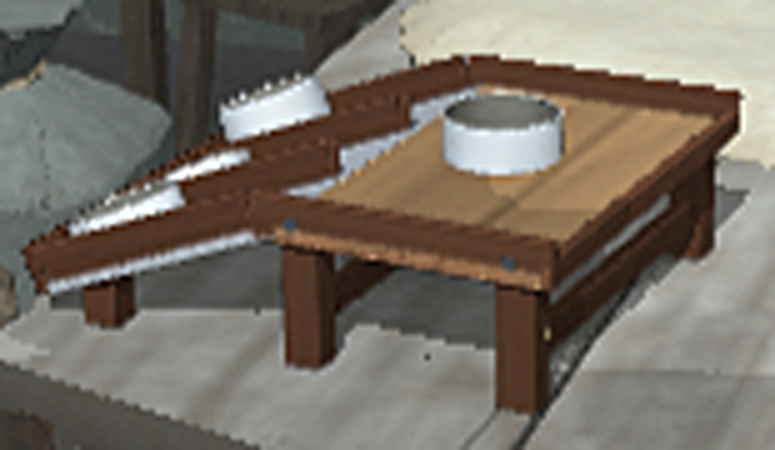

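Scene crop: the low ring is in the left lane (150,165), the small one in the middle (290,135), and the tall one on the right (425,90). The waiting ring's top centre is at about (460,222), and the noses are at (302,182) and (447,152). Next I'll fit the pose of the rack.

```bash
cat > fit.py <<'E'
from h import *
from scipy.optimize import least_squares
a=pickle.load(open('pics/s0.pkl','rb'));b=pickle.load(open('pics/d0.pkl','rb'))
S=lambda u,v:(u/5.3+255-.4,v/5.3+170-.4); D=lambda u,v:(u/5+210-.4,v/5+155-.4)
C=[(a,(0,-.128,.085),S(585,155)),(a,(.009,.044,.102),S(302,182)),(a,(.009,-.044,.102),S(447,152)),(a,(-.16,-.128,.09),S(718,305)),
(b,(.009,.044,.102),D(340,145)),(b,(.009,-.044,.102),D(410,97))]
def W(p,X): c,s=np.cos(p[2]),np.sin(p[2]); return np.array([p[0]+c*X[0]-s*X[1],p[1]+s*X[0]+c*X[1],X[2]])
r=least_squares(lambda p:np.concatenate([proj(f,W(p,X))[0]-uv for f,X,uv in C]),[.5,.1,0],loss='soft_l1')
print(r.x,r.fun.reshape(-1,2).round(1))
ca=onplane(a,S(460,222),.111);cb=onplane(b,D(504,112),.111)
print(ca,cb)
p=r.x
for c in(ca,cb):
  d=c[:2]-p[:2];print(np.cos(p[2])*d[0]+np.sin(p[2])*d[1],-np.sin(p[2])*d[0]+np.cos(p[2])*d[1])
# small overlays checked numerically: known points
print('left cheek near end', (proj(b,W(p,(-.16,.136,.102)))[0]-[209.6,154.6])*5,(proj(a,W(p,(-.16,.136,.102)))[0]-[254.6,169.6])*5.3)
E
python3 fit.py
```

```text
[ 0.52467814  0.00772247 -0.15972811] [[-0.2 -0.6]
 [-0.7 -0.2]
 [-0.5 -0.7]
 [ 1.3  1.4]
 [-0.1 -0.5]
 [ 0.5  0.2]]
[0.45689081 0.00064176 0.111     ] [ 0.45965461 -0.00198138  0.111     ]
-0.0657982534378531 -0.01777213494723983
-0.06265242827907196 -0.019922305228705545
left cheek near end [541.12173739 245.27382294] [257.45499079 409.86492619]
```

```bash
cat >> h.py <<'E'
P=np.array([0.52468,0.00772,-0.15973]); ORI=[np.pi,0,P[2]]
def rk(x,y,z): c,s=np.cos(P[2]),np.sin(P[2]); return [P[0]+c*x-s*y,P[1]+s*x+c*y,z]
E
python3 - <<'E'
from h import *
print(read_state()['tcp_rot'])
x,y=-.064,-.019
q=solve_ik(rk(x,y,.17),ORI);print(q)
move_ptp(rk(x,y,.17),ORI)
command_gripper(0.0,20)
print('hit',line_to(rk(x,y,.092),rate=.1,max_force=6))
snap('side','d1'); s=read_state(); print(s['t'],s['tcp_pos'],s['ft_force'],s['gripper_width'])
a=cv2.imread('pics/d1.png')[125:245,210:365]; b=snap('wrist','w1')['pixels'][:,:,::-1]
cv2.imwrite('pics/m1.png',np.hstack([cv2.resize(a,(400,310)),cv2.resize(b,(400,310))]))
E
```

```text
[-3.13981851e+00  2.29946457e-05  4.54828663e-01]
[-1.87323780e-03  1.58740554e-01 -3.32439444e-01  1.07961633e+00
  0.00000000e+00 -2.98373589e+00]
hit False
5.625 [ 0.45921239 -0.00086152  0.09266978] [ 0.71739698  0.31600558 -0.00920598] -0.001879507164830171
```

View pics/m1.png

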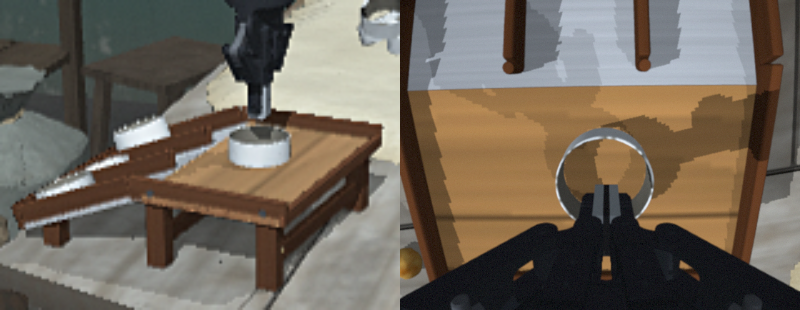

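```bash
python3 - <<'E'
from h import *
f=pickle.load(open('pics/d1.pkl','rb'));w=pickle.load(open('pics/w1.pkl','rb'))
T=read_state()['tcp_pos']
for n,X in (('tcp',T),('tcp+20',np.array(T)+[0,0,.02])):
  print(n,proj(f,X),proj(w,X))
a=cv2.imread('pics/d1.png')[165:205,285:345]; cv2.imwrite('pics/c1.png',np.hstack([cv2.resize(a,(400,267),interpolation=2),cv2.resize(cv2.imread('pics/w1.png')[170:310,180:390],(400,267))]))
print(proj(f,T)-[285,165],proj(w,T)-[180,170])
E
```

```text
tcp [[310.4179832  183.21240704]] [[288.98578522 233.4522593 ]]
tcp+20 [[310.41574029 176.55908236]] [[289.03411106 248.8947935 ]]
[[25.4179832  18.21240704]] [[108.98578522  63.4522593 ]]
```

View pics/c1.png

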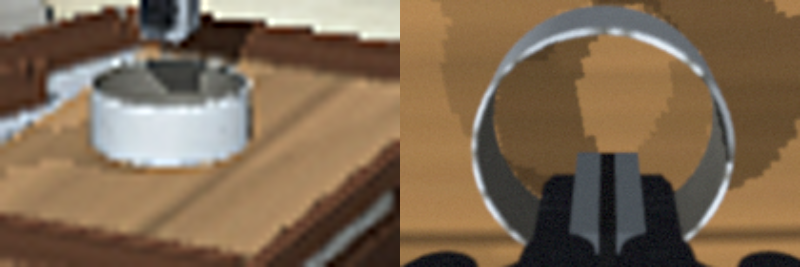

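The fingertips look higher than the reported TCP, by about 12 px in the side view. I'll look again now that the arm has settled.

```bash
python3 - <<'E'
from h import *
dwell(.1)
snap('side','d2');snap('wrist','w2');s=read_state();print(s['t'],s['tcp_pos'])
a=cv2.imread('pics/d2.png')[145:205,280:345]; cv2.imwrite('pics/c2.png',np.hstack([cv2.resize(a,(400,369),interpolation=2),cv2.resize(cv2.imread('pics/w2.png')[170:310,180:390],(400,369))]))
E
```

```text
5.875 [ 0.45885775 -0.00085459  0.09240948]
```

View pics/c2.png

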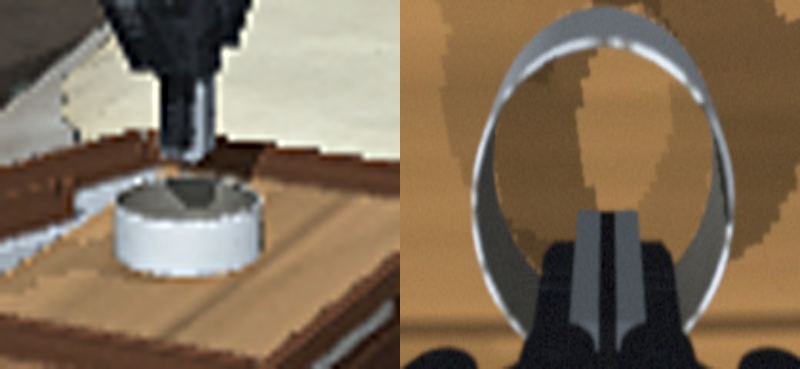

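```bash
python3 - <<'E'
from h import *
print('hit',line_to(rk(-.064,-.019,.078),rate=.03,max_force=3))
s=read_state();print(s['t'],s['tcp_pos'],s['ft_force'])
f=snap('side','d3');w=snap('wrist','w3')
t=np.linspace(0,2*np.pi,60)
for z in(.111,):
  c=proj(w,np.array([rk(-.064+.034*np.cos(k),-.019+.034*np.sin(k),z) for k in t])); print('ring bbox pred',c.min(0),c.max(0))
X=np.array(s['tcp_pos']);print(proj(f,X),proj(w,X))
a=cv2.imread('pics/d3.png')[145:205,280:345]; cv2.imwrite('pics/c3.png',np.hstack([cv2.resize(a,(400,369),interpolation=2),cv2.resize(cv2.imread('pics/w3.png')[170:310,180:390],(400,267)+tuple() if 0 else (400,369))]))
E
```

```text
hit False
6.4917 [ 0.45829048 -0.00084021  0.07781515] [-0.42189741 -0.15677666  0.43398252]
ring bbox pred [213.61691792 187.98433913] [364.6439572  325.13689493]
[[310.74389075 188.16455192]] [[289.04356632 233.76352111]]
```

View pics/c3.png

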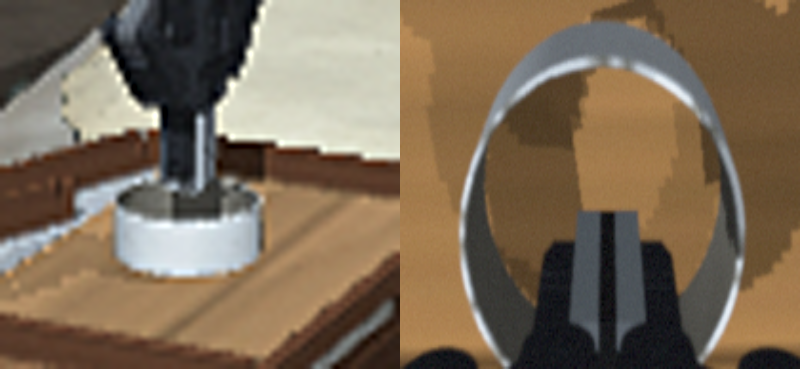

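The TCP is below deck level with nothing touched, so the real tips sit above the nominal TCP. I'll find the deck by touch.

```bash
python3 - <<'E'
from h import *
print('hit',line_to(rk(-.064,-.019,.045),rate=.03,max_force=3))
s=read_state();print(s['t'],s['tcp_pos'],s['ft_force'])
f=snap('side','d4');print(proj(f,np.array(s['tcp_pos'])))
a=f['pixels'][145:205,280:345,::-1]; w=snap('wrist','w4')['pixels'][:,:,::-1]
cv2.imwrite('pics/c4.png',np.hstack([cv2.resize(a,(400,369),interpolation=2),cv2.resize(w,(400,369))]))
E
```

```text
hit True
7.5583 [ 0.45808777 -0.00085373  0.04663261] [-0.23771098  0.02325511  4.32152157]
[[310.81315497 198.34187565]]
```

View pics/c4.png

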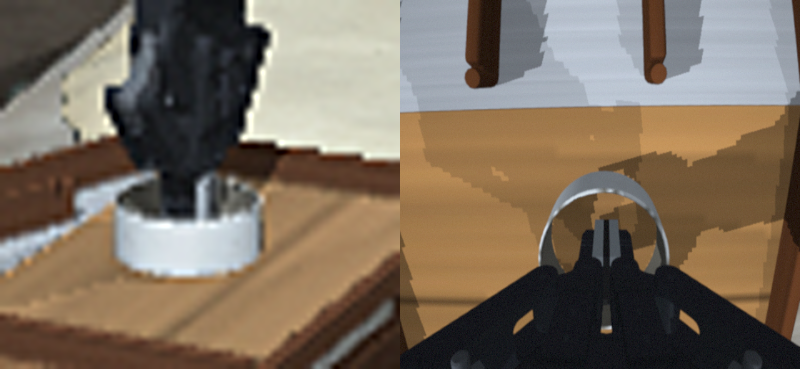

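The fingers touch the deck at TCP z = 0.0466, so the real tips are about 38 mm above the nominal TCP. I'll work at z ≈ 0.052, drag the ring left from inside it, then lift and locate it by template matching.

```bash
cat >> h.py <<'E'
def ringpos():
    out=[]
    for n,fn,c in(('scene','s0',(341,212)),('side','d0',(311,182))):
        f0=pickle.load(open(f'pics/{fn}.pkl','rb')); f=grab_frame(n)
        g=lambda p:cv2.resize(p,None,fx=4,fy=4,interpolation=cv2.INTER_CUBIC)
        hw,hh=(15,14) if n=='scene' else (15,11)
        T=g(f0['pixels'][c[1]-hh:c[1]+hh,c[0]-hw:c[0]+hw])
        ref=np.array(proj(f0,rk(-.064,-.019,.098))[0])
        y0,x0=c[1]-hh-45,c[0]-hw-75
        M=cv2.matchTemplate(g(f['pixels'][y0:y0+130,x0:x0+170]),T,cv2.TM_CCOEFF_NORMED)
        _,v,_,l=cv2.minMaxLoc(M); d=np.array(l)/4+[x0,y0]-[c[0]-hw,c[1]-hh]
        w=onplane(f,ref+d,.098)[:2]-P[:2]; co,si=np.cos(P[2]),np.sin(P[2])
        out.append((n,round(v,2),round(co*w[0]+si*w[1],4),round(-si*w[0]+co*w[1],4)))
    return out
E
python3 - <<'E'
from h import *
Z=.052
line_to(rk(-.064,-.019,Z),rate=.05)
print(line_to(rk(-.064,.103,Z),rate=.06,max_force=8)); s=read_state();print(s['t'],s['ft_force'])
line_to(rk(-.064,.09,Z),rate=.06)
line_to(rk(-.064,.09,.13),rate=.15)
print(ringpos(), read_state()['t'])
cv2.imwrite('pics/x.png',grab_frame('scene')['pixels'][:,:,::-1])
E
```

```text
False
10.1167 [-0.10662441  0.49372387 -0.36163163]
[('scene', 0.63, np.float64(-0.0629), np.float64(0.0834)), ('side', 0.66, np.float64(0.0956), np.float64(-0.0283))] 11.25
```

```bash
sed -i 's/def ringpos():/def ringpos(ex,ey,r=12):/; s|        _,v,_,l=cv2.minMaxLoc(M)|        e=proj(f,rk(ex,ey,.098))[0]-ref+[c[0]-hw-x0,c[1]-hh-y0]; K=np.zeros(M.shape,np.uint8); cv2.circle(K,(int(4*e[0]),int(4*e[1])),4*r,255,-1)\n        _,v,_,l=cv2.minMaxLoc(M,mask=K)|' h.py
python3 - <<'E'
from h import *
Z=.052
print(ringpos(-.063,.083))
print(line_to(rk(-.064,.0865,Z),rate=.15,max_force=6))
print(line_to(rk(-.05,.088,Z),rate=.06,max_force=6))
print(line_to(rk(.012,.088,Z),rate=.06,max_force=8)); print(read_state()['ft_force'])
line_to(rk(.003,.088,Z),rate=.08)
line_to(rk(-.005,.088,.12),rate=.15)
line_to(rk(-.09,.088,.12),rate=.15)
print(ringpos(-.007,.086),read_state()['t'])
E
```

```text
[('scene', 0.63, np.float64(-0.0629), np.float64(0.0834)), ('side', 0.62, np.float64(-0.0596), np.float64(0.072))]
False
False
False
[ 0.23263587 -0.09448974  1.33764301]
[('scene', 0.4, np.float64(-0.0068), np.float64(0.086)), ('side', 0.49, np.float64(-0.01), np.float64(0.085))] 15.3167
```

```bash
cat >> h.py <<'E'
def rimfit(fn,ex,ey,z=.111):
    f=snap('wrist',fn); I=f['pixels'].min(2).astype(np.float32); t=np.linspace(0,2*np.pi,120); best=[]
    for dx in np.arange(-.02,.0201,.001):
        for dy in np.arange(-.012,.0121,.001):
            s=0
            for r,k in((.033,1),(.0365,-.5),(.029,-.5)):
                c=proj(f,np.array([rk(ex+dx+r*np.cos(a),ey+dy+r*np.sin(a),z) for a in t])).astype(np.float32)
                s=s+k*cv2.remap(I,c[:,0],c[:,1],1).ravel()
            best.append((s.mean(),ex+dx,ey+dy))
    return sorted(best)[-3:]
E
python3 - <<'E'
from h import *
print(np.round(rimfit('w5',-.007,.086),4))
command_gripper(.45)
print(read_state()['gripper_width'])
print(line_to(rk(-.083,.088,.052),rate=.12,max_force=6))
print(line_to(rk(-.040,.088,.052),rate=.05,max_force=8),read_state()['ft_force'])
print(np.round(rimfit('w6',0,.088),4),read_state()['t'])
E
```

```text
[[ 8.834620e+01 -9.000000e-03  8.900000e-02]
 [ 1.089409e+02 -8.000000e-03  8.800000e-02]
 [ 1.154494e+02 -9.000000e-03  8.800000e-02]]
0.4510332156370998
False
False [ 0.1198049   0.48310871 -0.50046693]
[[3.27682e+01 1.70000e-02 8.80000e-02]
 [3.49296e+01 1.90000e-02 8.90000e-02]
 [3.50679e+01 1.90000e-02 9.00000e-02]] 17.5917
```

The rim fit puts the ring at (-0.009, 0.088), well centred on the lane. I'll finish the push.

```bash
python3 - <<'E'
from h import *
print(line_to(rk(-.014,.088,.052),rate=.05,max_force=8),read_state()['ft_force'])
dwell(.6)
line_to(rk(-.05,.088,.052),rate=.12)
line_to(rk(-.07,.088,.14),rate=.15); 
a=grab_frame('scene')['pixels'][170:280,255:405];b=snap('side','d7')['pixels'][145:235,210:345];w=grab_frame('wrist')['pixels']
r=lambda p,s:cv2.resize(p,s,interpolation=2)
cv2.imwrite('pics/f.png',np.vstack([np.hstack([r(a,(400,293)),r(b,(400,293))]),np.hstack([r(w,(400,300)),np.zeros((300,400,3),np.uint8)])])[:,:,::-1])
print(read_state()['t'])
E
```

```text
False [-0.50433954 -0.67913243  0.0911691 ]
20.2083
```

View pics/f.png

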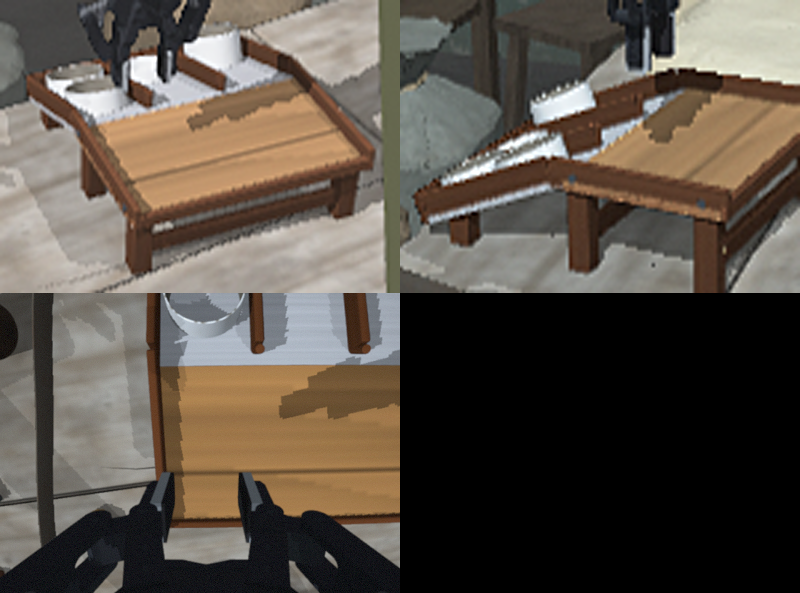

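The ring is in the left lane, flat and next to the low ferrule. The others are unmoved. I'll check the contact numerically: the centre should be about 60 mm down the slope.

```bash
python3 - <<'E'
from h import *
line_to(rk(-.07,.088,.2),rate=.2)
f=snap('wrist','w8'); d=pickle.load(open('pics/d7.pkl','rb')); th=np.radians(22); t=np.linspace(0,2*np.pi,160)
def score(f,s,y,h=.026):
    I=f['pixels'].min(2).astype(np.float32); S=0
    for r,k in((.033,1),(.0365,-.5),(.029,-.5)):
        u=s+r*np.cos(t); c=proj(f,np.array([rk(a*np.cos(th)+h*np.sin(th),b,.085-a*np.sin(th)+h*np.cos(th)) for a,b in zip(u,y+r*np.sin(t))])).astype(np.float32)
        S=S+k*cv2.remap(I,c[:,0],c[:,1],1).ravel()
    return S.mean()
for lo,hi in((.04,.09),(.11,.14)):
  print(sorted([(round(float(score(f,s,y)),1),round(s,3),round(y,3)) for s in np.arange(lo,hi,.001) for y in np.arange(.08,.097,.001)])[-3:])
print(proj(f,rk(.06,.088,.08)),proj(f,rk(.12,.088,.06)),read_state()['t'])
E
```

```text
[(31.6, np.float64(0.053), np.float64(0.09)), (33.4, np.float64(0.055), np.float64(0.09)), (37.5, np.float64(0.054), np.float64(0.09))]
[(0.0, np.float64(0.14), np.float64(0.094)), (0.0, np.float64(0.14), np.float64(0.095)), (0.0, np.float64(0.14), np.float64(0.096))]
[[288.91953476  14.51705101]] [[288.90725637 -63.00149397]] 20.7083
```

```bash
python3 - <<'E'
from h import *
line_to(rk(.0,.088,.26),rate=.2); dwell(.2)
f=snap('wrist','w9'); th=np.radians(22); t=np.linspace(0,2*np.pi,160)
def score(f,s,y,h=.026):
    I=f['pixels'].min(2).astype(np.float32); S=0
    for r,k in((.033,1),(.0365,-.5),(.029,-.5)):
        u=s+r*np.cos(t); c=proj(f,np.array([rk(a*np.cos(th)+h*np.sin(th),b,.085-a*np.sin(th)+h*np.cos(th)) for a,b in zip(u,y+r*np.sin(t))])).astype(np.float32)
        S=S+k*cv2.remap(I,c[:,0],c[:,1],1).ravel()
    return S.mean()
for lo,hi in((.04,.09),(.105,.14)):
  print(sorted([(round(float(score(f,s,y)),1),round(float(s),3),round(float(y),3)) for s in np.arange(lo,hi,.001) for y in np.arange(.08,.097,.001)])[-3:])
print(proj(f,rk(.06,.088,.08)),proj(f,rk(.12,.088,.06)),read_state()['t'])
E
```

```text
[(43.4, 0.055, 0.091), (45.0, 0.054, 0.09), (54.0, 0.055, 0.09)]
[(63.1, 0.124, 0.09), (66.0, 0.123, 0.091), (67.5, 0.124, 0.091)]
[[288.31738622 103.17398472]] [[288.32633161  39.2398591 ]] 21.5667
```

The centres are 69 mm apart against a 68 mm diameter, so the ring lies flat against the low one.

```bash
python3 -c "
from bench import *
print(sign_off())"
```

```text
the job is handed in; nothing more can be done
None
```

I slid the waiting ferrule along the deck to the left lane and pushed it over the brow; it now appears to lie flat against the same-size ferrule (centres measured 69 mm apart for 68 mm rings), the others look unmoved, and I handed the job in at about 22 s.

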